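Pump up the hydraulic clamp

TASK

Put the clamping unit under pressure, using the fingers only to push and press: push its release lever shut against the stop, then press the pump's mushroom cap down and let it rise, stroke after stroke, until the indicator pin on the valve block stands fully out and another stroke lifts it no higher. Leave the lever shut and the cap up; do not touch the pin itself, and do not shift or pick up the clamped gear blank or any of the loose tools and parts.

Things in the scene. Friction and masses are not known exactly. Their poses are not given: they have to be found in the camera images.
- clamp_unit: fixed hydraulic clamping unit, aluminium base plate 170 (x) x 300 (y) x 12 mm. Origin: centre of its underside, on the bench; x points away from its front edge, y to its left. On it, at (x, y) mm: hand pump (20, -95), oil tank 95 mm high (-52, -122), dark valve block 94 x 60 mm, 62 mm high (3, 0), riser with gear blank and two swing clamps, 72 mm high (12, 100)
- plunger_top (a point): centre of the top of the pump's black mushroom cap (53 mm across, nearly flat), on the plunger; 138 mm above the bench when the plunger is up. The cap is pressed straight down
- pump_plunger (a joint): travel of the pump plunger (m): 0 up, 0.025 fully down; a spring brings it back up. Pressing takes about 4 N at the start, 10 N at the bottom, and up to 5 N more as the pressure builds. With the lever shut 4 to 6 full strokes are needed; once the pin is fully out extra strokes do no harm. 2 to 5 mm of each stroke are lost, so press it to the bottom and let it rise fully
- release_lever (a joint): angle of the release lever (rad) about its vertical pivot on the valve block: 0 = shut (it points straight out over the plate's front edge, against its stop), positive = open, swung to the unit's left, up to 1.45. It stays where it is left; about 2 N at the finger pin moves it. While it is open the pressure runs back after every stroke
- lever_pivot (a point): point on the lever's vertical pivot axis, 70 mm above the bench, at (-20, 0) mm in the unit's frame. At lever angle a the finger pin stands at (-20 - 75 cos a, 75 sin a) mm in the unit's frame
- lever_pin (a point): centre of the top of the black upright finger pin at the lever's end, 13 mm in diameter, 75 mm from the pivot; it stands from 74 to 110 mm above the bench and can be pushed from the side. The flat lever below it reaches up to 75.5 mm
- pin_rise (a joint): how far the indicator pin stands out (m): 0 without pressure, 0.018 fully out (up to 0.019 while the cap is held down). It stays in for the first 40 % of the pressure, then rises up to 6 mm with each full stroke, drops back by 1 mm or so as the cap comes up, and stays out while the lever is shut
- indicator_pin: the plain steel indicator pin, 11 mm in diameter, in the brass gland on top of the valve block behind the lever, at (30, 0) mm in the unit's frame. Origin: on its axis, at the gland's rim (76 mm above the bench) when the pin is in; it rises with the pin. Not to be touched
- pin_tip (a point): tip of the indicator pin, 80 mm above the bench when in, 98 mm when fully out
- brass_nut: loose brass nut, 30 x 34 x 29 mm, standing on the base plate near its front left; not part of the job
- gear_blank: loose gear blank, 78 mm across, 10 mm thick, the workpiece on the riser under the two swing clamps; stays where it is. Origin: centre of its underside
- chip_brush: chip brush 184 mm long lying in front of the plate; not part of the job
- caliper: caliper 232 mm long lying to the right of the unit; not part of the job
- driver_yellow: screwdriver 209 mm long lying to the left of the unit; not part of the job
- ratchet: ratchet handle 186 mm long lying to the left of the unit; not part of the job
- tape_measure: pocket tape measure, 37 x 84 x 66 mm, near the front edge of the bench; not part of the job

How it is judged:
By the outcome, as a careful person would: the job done as asked, in the order asked, and still so for the second after the job is handed in, with the robot touching nothing.
It also fails if it takes over 54 s, if anything falls off the work surface, if the arm or the gripper's body presses on something with over 40 N, if the wrist force passes 120 N, or if a joint passes its speed limit or range.

ROBOT

A 6-joint arm with a two-finger parallel gripper is mounted at the origin on a cart in front of the work surface, level with it; the furniture and walls round the work are solid. World frame = base frame: x ahead of the robot, y to its left, z up, the work surface at z = 0. Lengths are in m, angles in rad, forces in N, time in s.
With the tool pointing down it reaches from about 0.25 to 0.725 m from the base axis. Payload 4 kg.
Tool frame: the origin (TCP) lies midway between the tips of the shut fingers; the grasp point (between the pads) lies 19 mm behind it; z points along the fingers, y is the line along which they close (so a half turn about z gives the same grasp; the last joint's range is limited). The gripper opens to 85 mm and grips with 20 to 120 N. Pads are 22 mm wide; open, the fingers measure 114 mm over their backs; the gripper's body (76 mm by 85 mm) begins 54 mm behind the grasp point. The pads swing forward as they close: fully open they stand 13 mm farther back than shut.
Start: joints at [-1.264, 0.241, 0.005, 1.335, 0, 1.571], TCP at [0.151, -0.477, 0.231] pointing down, gripper open.
Joint ranges: [-2.72, 2.72], [-1.05, 1.87], [-1.09, 1.28], [-1.99, 2.15], [-1.42, 1.44], [-3.14, 3.14]. Speed limits (rad/s): [2.79, 2.79, 3.14, 3.14, 3.14, 3.14].

INTERFACE

Orientations are given as a unit quaternion [x, y, z, w].
In Python, from workcell import get_obs, camera, job_done, silhouettes gives the robot as it stands. The module is installed in compiled form; this text tells all that it offers.
- The arm moves only by the tool drive_tool, never from a script. Its argument "increments" is a list of rows, each a list of 3 entries, a list of its own where there are three numbers: the shift along the world's x, y, z in mm, then the turn, a rotation vector about the world's x, y, z in degrees, then the opening, from 0 (shut) to 1 (fully open). A call has 1 to 8 rows; each row shifts and turns the commanded pose from where the row before left it; what a row does not reach is not made up. A row lasts 1/12 s, in which the tool goes at most 41.7 mm and 7.16 degrees, less where a joint would pass 70% of its speed; a pose out of reach is approached as far as the arm can. A call is refused whole if a number of a shift passes 41.7 or a number of a turn 7.16, either way. A call with a gripper value outside its range is refused whole. The fingers move at their own pace and stop on an object; the grip force is fixed at half the most. Time passes only in rows, so rows that do not move let the fingers close. It gives the time, the measured TCP pose, the force, the opening and the grip force at its end, in the units of the state.
- get_obs(): the state, without advancing time (a new reading comes with each control period).
- camera(name): name is "scene" or "side" or "wrist"; returns a dict with "image" (400x640x3 uint8, red, green, blue), "K" (3x3 intrinsics, pixels), "k1" (the pictures are not rectified: a ray, as slopes to the right and down, at radius r is drawn at 1 + k1 r^2 times it, then the intrinsics apply), "view" (4x4, takes a point from world to camera coordinates). Camera axes: x right, y down, z forward; pixel columns grow to the right and rows downward; lengths in m; the calibration is good to about 2 mm. A picture is of the moment at which its call begins. There is no depth.
- job_done(): hands the job in; it is judged then, once.
Trained networks look in a picture, given as the dict that the camera call returned (one of the last four; its "shot" number tells which), for a name from the list of things; names that differ only in an ending like _2 or _b are one class to them, and where a whole thing is asked for, a point or a joint stands for the part that bears it (a point fixed in the world has none). Each returns a list of dicts, best first, with "conf" (0 to 1); they miss things now and then, are a little off and sometimes report something else, mostly with a low value. They report only what shows in the picture. A call takes as long as a camera call.
- silhouettes(query, picture): "region" (400x640 bool, what is visible of it) and "bbox" ([left, top, right, bottom] in pixels, round what is visible of it).
The state is a dict: "clock": time; "joint_pos": joint angles; "joint_vel": joint speeds; "tau": joint torques, N m; "eef_pos": TCP position; "tool_rot": TCP orientation; "ft_force": force on the tool from outside, world axes, zero at the start; "ft_torque": the same for the moment, N m; "grip_width": finger opening in m; "grasp_force": force on a finger pad.
Only numpy, scipy, OpenCV 4.12 (cv2) and the standard library are available. Lean on these libraries where they do the work, as an engineer would, in place of code of your own. Each camera call takes 0.05 s, during which the arm holds its last target. There are 200 camera calls.

## Working session

There is one attempt and no reset: what is moved stays moved. The work goes in short steps, Python scripts to look and compute and a tool call to move; the robot and the scene stay as the last step left them, time stands still between calls to the robot, and variables do not carry over. Pictures are saved under pics/ and viewed, at most 10 in all, crops included, and the job is handed in when it is done.

Besides the shell and the picture viewer there is one more tool, called after "Request:" by a JSON object that holds its "name" and its "arguments". drive_tool: Moves the arm, as the interface text tells. Its arguments: {"type":"object","properties":{"increments":{"type":"array"}},"required":["increments"]}

```bash
mkdir -p pics; cat > h.py <<'E'
import numpy as np, cv2
from workcell import *
def proj(p,c):
    P=c["view"][:3,:3]@np.array(p)+c["view"][:3,3]; s=P[:2]/P[2]; s=s*(1+c["k1"]*(s@s)); return (c["K"]@[*s,1])[:2]
def ray(u,c):
    d=(np.linalg.inv(c["K"])@[u[0],u[1],1])[:2]; s=d.copy()
    for _ in range(20): s=d/(1+c["k1"]*(s@s))
    R=c["view"][:3,:3]; o=-R.T@c["view"][:3,3]; r=R.T@[*s,1]; return o,r/np.linalg.norm(r)
def atz(u,c,z):
    o,r=ray(u,c); return o+r*(z-o[2])/r[2]
def tri(us,cs):
    A=np.zeros((3,3));b=np.zeros(3)
    for u,c in zip(us,cs):
        o,r=ray(u,c);M=np.eye(3)-np.outer(r,r);A+=M;b+=M@o
    return np.linalg.solve(A,b)
E
python3 - <<'E'
from h import *
for n in ["scene","side"]:
    c=camera(n); cv2.imwrite(f"pics/{n}0.png",c["image"][:,:,::-1])
    o=-c["view"][:3,:3].T@c["view"][:3,3]; print(n,o.round(3))
    for q in ["clamp_unit","pump_plunger","release_lever","indicator_pin","lever_pin","plunger_top","gear_blank","brass_nut"]:
        for s in silhouettes(q,c)[:2]:
            ys,xs=np.nonzero(s["region"]); print(q,round(s["conf"],2),s["bbox"],xs.mean().round(1),ys.mean().round(1),len(xs))
E
```

```text
scene [-0.282  0.621  0.633]
clamp_unit 0.57 [257.9, 162.0, 359.3, 243.6] 311.9 203.2 3511
pump_plunger 0.55 [323.2, 157.3, 338.7, 171.3] 327.6 164.2 150
release_lever 0.44 [300.2, 189.9, 316.5, 205.8] 309.1 198.2 116
indicator_pin 0.68 [255.0, 158.1, 359.1, 241.8] 310.6 203.6 3747
lever_pin 0.49 [301.6, 186.1, 318.9, 207.2] 309.3 197.5 163
plunger_top 0.47 [321.3, 159.3, 334.8, 174.7] 327.6 164.1 195
gear_blank 0.64 [272.3, 199.6, 298.6, 217.1] 284.2 208.9 310
brass_nut 0.49 [293.9, 217.0, 307.1, 232.3] 298.5 223.4 111
brass_nut 0.29 [140.8, 229.2, 212.1, 264.0] 175.4 244.1 707
side [0.185 1.305 0.561]
clamp_unit 0.6 [258.7, 249.2, 286.6, 286.4] 272.5 261.4 259
clamp_unit 0.57 [271.3, 170.9, 325.2, 243.1] 297.6 213.8 2344
pump_plunger 0.7 [286.0, 174.2, 299.1, 186.4] 291.0 178.4 121
pump_plunger 0.46 [348.1, 240.3, 368.8, 272.6] 358.2 255.7 492
release_lever 0.61 [255.5, 247.0, 284.1, 291.0] 271.1 263.4 290
release_lever 0.47 [298.9, 201.2, 314.8, 211.1] 307.7 204.5 110
lever_pin 0.68 [299.3, 202.4, 313.4, 209.9] 307.9 204.6 103
lever_pin 0.2 [270.0, 172.9, 323.5, 243.1] 297.8 213.8 2154
plunger_top 0.54 [283.1, 172.5, 300.9, 183.4] 291.1 178.3 100
gear_blank 0.49 [279.5, 218.9, 304.2, 231.3] 293.6 222.9 208
brass_nut 0.57 [308.0, 220.8, 319.7, 231.2] 313.1 228.1 103
brass_nut 0.5 [299.9, 198.7, 313.3, 211.2] 307.6 204.0 123
```

```bash
python3 - <<'E'
import cv2,numpy as np
a=cv2.imread("pics/scene0.png")[145:255,240:373];b=cv2.imread("pics/side0.png")[160:270,240:373]
f=lambda x:cv2.resize(x,(798//2*1,330),interpolation=cv2.INTER_CUBIC)
cv2.imwrite("pics/crop0.png",np.hstack([f(a),f(b)]))
E
python3 - <<'E'
import sys; sys.path.insert(0,'.')
from h import *
s=camera("scene");d=camera("side");w=camera("wrist")
cv2.imwrite("pics/wrist0.png",w["image"][:,:,::-1])
print("cap",tri([(327.6,164.2),(291,178.4)],[s,d]),"cap z.13",atz((327.6,164.2),s,.133),atz((291,178.4),d,.133))
print("lev z",atz((309.2,197.8),s,.083),atz((307.8,204.5),d,.083))
print("gear",atz((284.2,208.9),s,.08),atz((293.6,222.9),d,.08))
print("nut",atz((298.5,223.4),s,.027),atz((313.1,228.1),d,.027))
print(get_obs())
E
```

```text
cap [0.6211356  0.06010749 0.12142286] cap z.13 [0.59896684 0.07381192 0.133     ] [0.61076692 0.090573   0.133     ]
lev z [0.51879668 0.18371948 0.083     ] [0.52477457 0.1878649  0.083     ]
gear [0.50361853 0.27203267 0.08      ] [0.52833094 0.3231228  0.08      ]
nut [0.48887237 0.23531531 0.027     ] [0.49494267 0.23882674 0.027     ]
{'clock': 1.05, 'joint_pos': array([-1.26400012e+00,  2.40551164e-01,  5.00184835e-03,  1.33520941e+00,
        1.77014796e-06,  1.57078628e+00]), 'joint_vel': array([ 0.00038199,  0.00207966,  0.00034012, -0.00011581,  0.00195306,
       -0.00036677]), 'tau': array([ 8.01737879e-04, -3.72219014e+01,  2.52697653e+01,  1.34428046e-03,
        1.59191468e-04, -4.33251088e-06]), 'eef_pos': array([ 0.15100261, -0.47665001,  0.23133159]), 'tool_rot': array([9.88256796e-01, 1.52802173e-01, 3.74705179e-06, 1.84432216e-05]), 'ft_force': array([0.05933108, 0.45571005, 0.15590431]), 'ft_torque': array([ 0.02652934,  0.01899673, -0.05328185]), 'grasp_force': 0.0, 'grip_width': 0.08564643912114063}
```

View pics/crop0.png

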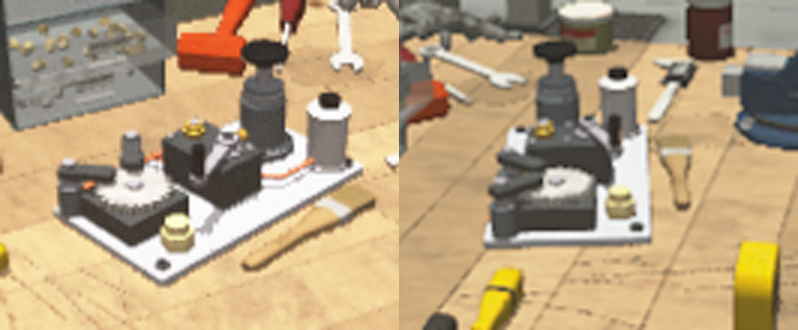

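View pics/scene0.png

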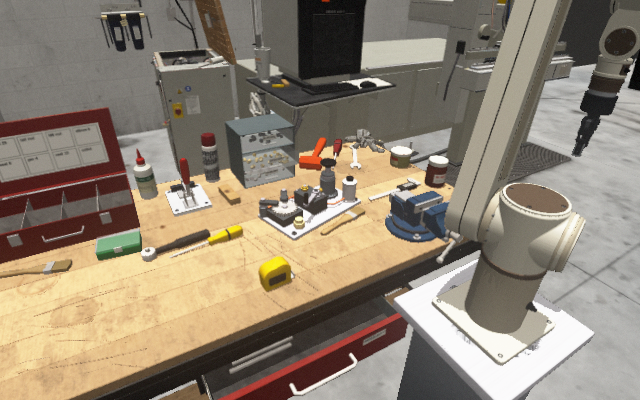

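```bash
cat >> h.py <<'E'
from scipy.optimize import least_squares
def U(p,x,y,z): c,s=np.cos(p[2]),np.sin(p[2]); return np.array([p[0]+c*x-s*y,p[1]+s*x+c*y,z])
E
python3 - <<'E'
from h import *
s=camera("scene");d=camera("side")
O=[(s,(294.3,239.3),(-.085,.15,.012)),(s,(361.7,200),(-.085,-.15,.012)),(s,(258.3,216),(.085,.15,.012)),
(d,(323.7,241),(-.085,.15,.012)),(d,(269,241),(.085,.15,.012)),(d,(322,201.7),(-.085,-.15,.012)),
(s,(327.9,162),(.020,-.095,.136)),(d,(291.5,176.5),(.020,-.095,.136))]
f=lambda p:np.concatenate([proj(U(p,*q),c)-u for c,u,q in O])
r=least_squares(f,[.53,.18,0],loss="soft_l1");p=r.x
print(p,r.fun.reshape(-1,2).round(1))
print("cap",U(p,.02,-.095,.138),"pivot",U(p,-.02,0,.07),"ind",U(p,.03,0,.098))
for a in np.arange(0,1.5,.1):
    q=U(p,-.02-.075*np.cos(a),.075*np.sin(a),.092); print(round(a,1),q.round(3),proj(q,s).round(1),proj(q,d).round(1))
E
```

```text
[0.56954594 0.15075483 0.27803143] [[-0.4 -0.3]
 [-0.6 -0.1]
 [-1.8 -1.1]
 [ 2.1 -2.3]
 [ 0.2 -0.5]
 [ 0.7 -0.1]
 [-0.5 -1.1]
 [ 0.7 -1.3]]
cap [0.6148519  0.06489233 0.138     ] pivot [0.55031399 0.14526557 0.07      ] ind [0.59839387 0.15898873 0.098     ]
0.0 [0.478 0.125 0.092] [333.7 196.5] [326.7 195.9]
0.1 [0.476 0.132 0.092] [331.8 197.4] [326.6 196.7]
0.2 [0.476 0.139 0.092] [329.8 198.1] [326.4 197.5]
0.3 [0.475 0.147 0.092] [327.6 198.8] [325.9 198.3]
0.4 [0.476 0.154 0.092] [325.3 199.4] [325.2 199.2]
0.5 [0.477 0.162 0.092] [322.9 199.8] [324.3 200. ]
0.6 [0.479 0.169 0.092] [320.3 200.1] [323.1 200.7]
0.7 [0.482 0.176 0.092] [317.8 200.3] [321.7 201.5]
0.8 [0.485 0.183 0.092] [315.1 200.3] [320.2 202.2]
0.9 [0.489 0.189 0.092] [312.5 200.2] [318.4 202.8]
1.0 [0.494 0.195 0.092] [309.9 200. ] [316.5 203.4]
1.1 [0.499 0.2   0.092] [307.4 199.6] [314.4 203.9]
1.2 [0.505 0.205 0.092] [305.  199.1] [312.3 204.4]
1.3 [0.511 0.209 0.092] [302.7 198.5] [310.  204.7]
1.4 [0.518 0.213 0.092] [300.5 197.8] [307.6 205. ]
```

Request:
{"name": "drive_tool", "arguments": {"increments": [[[16,30,12],[0,0,0],0],[[16,32,12],[0,0,0],0],[[16,32,12],[0,0,0],0],[[16,32,12],[0,0,0],0],[[16,32,12],[0,0,0],0],[[16,32,12],[0,0,0],0],[[16,32,12],[0,0,0],0],[[16,32,12],[0,0,0],0]]}}

```text
clock: 1.82
eef_pos: [0.2792, -0.2211, 0.3281]
tool_rot: [0.988, 0.152, 0.0, 0.0]
ft_force: [1.6, -0.7, 0.5]
grip_width: -0.0003
grasp_force: 0.0
```

Request:
{"name": "drive_tool", "arguments": {"increments": [[[16,32,0],[0,0,0],0],[[16,32,0],[0,0,0],0],[[16,32,0],[0,0,0],0],[[16,32,0],[0,0,0],0],[[16,32,0],[0,0,0],0],[[16,32,0],[0,0,0],0],[[16,32,0],[0,0,0],0],[[16,32,0],[0,0,0],0]]}}

```text
clock: 2.48
eef_pos: [0.4074, 0.0352, 0.3276]
tool_rot: [0.988, 0.153, 0.0, 0.0]
ft_force: [1.0, -1.0, -0.8]
grip_width: 0.0002
grasp_force: 0.0
```

Request:
{"name": "drive_tool", "arguments": {"increments": [[[10,32,0],[0,0,0],0],[[10,32,0],[0,0,0],0],[[0,0,0],[0,0,0],0]]}}

```text
clock: 2.73
eef_pos: [0.4284, 0.1021, 0.3267]
tool_rot: [0.988, 0.156, 0.0, -0.001]
ft_force: [0.1, 0.6, -0.2]
grip_width: 0.0002
grasp_force: 0.0
```

```bash
python3 - <<'E'
from h import *
w=camera("wrist");cv2.imwrite("pics/w1.png",w["image"][:,:,::-1])
print(get_obs()["eef_pos"],get_obs()["joint_pos"].round(2)); o,r=ray((320,200),w);print(o,r)
for q in ["clamp_unit","pump_plunger","release_lever","lever_pin","indicator_pin"]:
    for s in silhouettes(q,w)[:2]:
        ys,xs=np.nonzero(s["region"]); print(q,round(s["conf"],2),s["bbox"],xs.mean().round(1),ys.mean().round(1),len(xs))
E
```

```text
[0.42741713 0.0997667  0.32670035] [0.23 0.1  0.08 1.55 0.   3.06]
[0.49675321 0.12171097 0.46936503] [-0.26868843 -0.07930033 -0.95995728]
clamp_unit 0.88 [201.0, 0.0, 460.6, 112.0] 343.5 54.2 22270
pump_plunger 0.72 [202.1, 0.0, 275.0, 48.9] 238.8 20.9 2456
pump_plunger 0.58 [409.5, 3.5, 463.5, 22.9] 433.7 8.3 856
release_lever 0.77 [250.4, 32.3, 335.5, 78.4] 295.3 53.4 1366
lever_pin 0.78 [250.4, 28.3, 337.9, 75.2] 295.4 53.4 1313
```

View pics/w1.png

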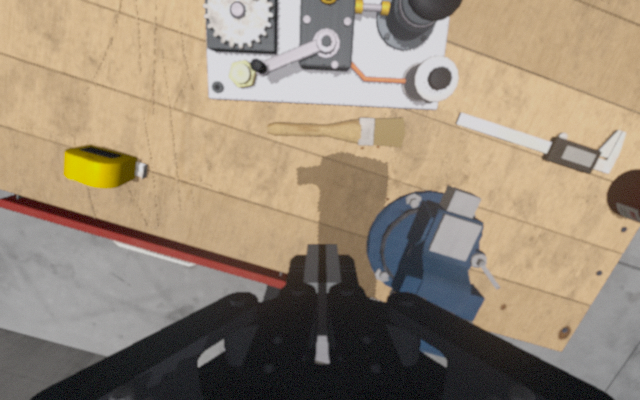

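Request:
{"name": "drive_tool", "arguments": {"increments": [[[25,14,0],[0,0,5],0],[[25,14,0],[0,0,5],0],[[25,14,0],[0,0,5],0],[[20,14,0],[0,0,0],0],[[0,0,0],[0,0,0],0]]}}

```text
clock: 3.45
eef_pos: [0.5249, 0.1538, 0.3257]
tool_rot: [0.96, 0.28, 0.0, -0.0]
ft_force: [-1.1, -0.3, -0.6]
grip_width: 0.0001
grasp_force: 0.0
```

```bash
python3 - <<'E'
from h import *
w=camera("wrist");cv2.imwrite("pics/w2.png",w["image"][:,:,::-1])
print(get_obs()["eef_pos"],get_obs()["joint_pos"].round(2))
for q in ["pump_plunger","release_lever","lever_pin","indicator_pin","gear_blank","brass_nut"]:
    for s in silhouettes(q,w)[:2]:
        ys,xs=np.nonzero(s["region"]); print(q,round(s["conf"],2),s["bbox"],xs.mean().round(1),ys.mean().round(1),len(xs))
E
```

```text
[0.52316305 0.15283244 0.32610403] [ 0.28  0.32  0.35  1.61 -0.    2.86]
pump_plunger 0.59 [428.1, 122.1, 482.9, 174.5] 454.3 145.7 2276
release_lever 0.69 [275.2, 139.0, 357.0, 164.9] 316.0 151.7 1025
lever_pin 0.7 [272.3, 137.6, 355.2, 166.4] 315.8 151.9 1082
gear_blank 0.63 [242.4, 63.1, 305.5, 129.3] 272.9 97.7 2304
```

View pics/w2.png

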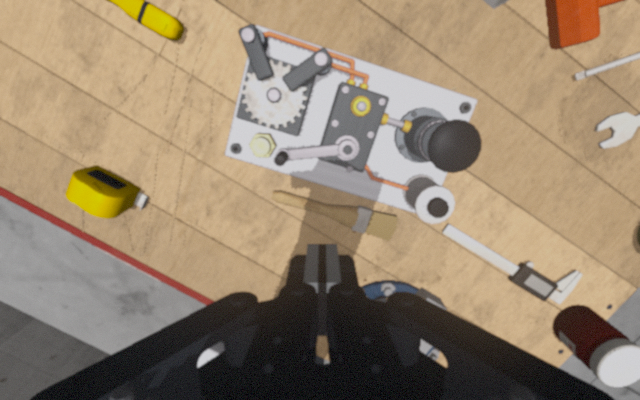

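```bash
python3 - <<'E'
from h import *
w=camera("wrist")
O=[((257,25),(.085,.15,.012)),((477,99),(.085,-.15,.012)),((226,156),(-.085,.15,.012)),((454.3,145.7),(.02,-.095,.136)),((361,105),(.03,0,.079)),((348,149),(-.02,0,.079)),((436,204),(-.052,-.122,.107))]
f=lambda p:np.concatenate([proj(U(p,*q),w)-u for u,q in O])
r=least_squares(f,[.57,.15,.278],loss="soft_l1");p=r.x
print(p,r.fun.reshape(-1,2).round(1)); np.save("p.npy",p)
s=camera("scene");d=camera("side")
print("tri cap",tri([(327.9,163),(291.2,177.5),(454.3,145.7)],[s,d,w]))
print("cap",U(p,.02,-.095,.138),"pivot",U(p,-.02,0,.07),"ind",U(p,.03,0,.098))
for a in np.arange(.9,1.5,.1): q=U(p,-.02-.075*np.cos(a),.075*np.sin(a),.11);print(round(a,1),q.round(4),proj(q,w).round(1))
q=atz((279,158),w,.108);print(q)
E
```

```text
[0.57267386 0.14140623 0.27297294] [[-3.1 -0.8]
 [ 0.7 -0.6]
 [-2.  -0.2]
 [ 0.9  0.2]
 [ 0.   0.9]
 [-0.9 -0.3]
 [ 6.4  6.7]]
tri cap [0.62080536 0.05551375 0.12460022]
cap [0.6175449  0.05531564 0.138     ] pivot [0.55341438 0.13601432 0.07      ] ind [0.60156307 0.1494941  0.098     ]
0.9 [0.4927 0.18   0.11  ] [284.6 177.8]
1.0 [0.4974 0.1859 0.11  ] [282.2 171.4]
1.1 [0.5026 0.1912 0.11  ] [280.4 164.7]
1.2 [0.5084 0.196  0.11  ] [279.3 157.9]
1.3 [0.5146 0.2002 0.11  ] [278.9 150.9]
1.4 [0.5212 0.2037 0.11  ] [279.2 143.8]
[0.50769299 0.19625575 0.108     ]
```

Request:
{"name": "drive_tool", "arguments": {"increments": [[[5,28,-28],[0,0,0],0],[[6,27,-28],[0,0,0],0],[[0,0,-40],[0,0,0],0],[[0,0,-40],[0,0,0],0],[[0,0,-40],[0,0,0],0],[[0,0,-30],[0,0,0],0],[[0,0,0],[0,0,0],0]]}}

```text
clock: 4.53
eef_pos: [0.5277, 0.2064, 0.1142]
tool_rot: [0.96, 0.281, -0.007, 0.001]
ft_force: [-0.7, -0.1, -1.2]
grip_width: 0.0
grasp_force: 0.0
```

```bash
python3 - <<'E'
from h import *
w=camera("wrist");p=np.load("p.npy")
im=w["image"][:,:,::-1].copy()
e=get_obs()["eef_pos"];print(e,get_obs()["ft_force"])
cv2.imwrite("pics/w3.png",im)
P=[U(p,-.02-.075*np.cos(b),.075*np.sin(b),.095)*1e3 for b in np.linspace(1.571,.3,9)]
print(np.array(P).round(1)); print(np.diff(P,axis=0).round(1), P[0]-e*1e3)
E
```

```text
[0.52991584 0.20722416 0.11807828] [ 0.60957058 -0.9278057   0.26694406]
[[533.2 208.2  95. ]
 [522.  204.1  95. ]
 [511.7 198.3  95. ]
 [502.3 190.9  95. ]
 [494.3 182.1  95. ]
 [487.7 172.2  95. ]
 [482.8 161.4  95. ]
 [479.7 149.9  95. ]
 [478.4 138.   95. ]]
[[-11.2  -4.1   0. ]
 [-10.4  -5.8   0. ]
 [ -9.3  -7.4   0. ]
 [ -8.   -8.8   0. ]
 [ -6.6  -9.9   0. ]
 [ -4.9 -10.8   0. ]
 [ -3.1 -11.5   0. ]
 [ -1.3 -11.8   0. ]] [  3.29359668   1.01730747 -23.07828247]
```

View pics/w3.png

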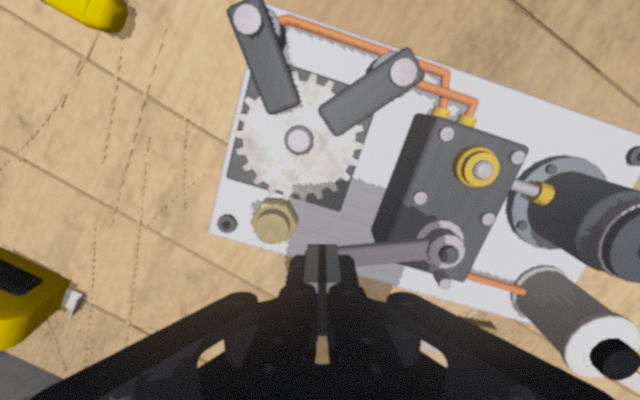

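Request:
{"name": "drive_tool", "arguments": {"increments": [[[4,2,-10],[0,0,0],0],[[0,0,-10],[0,0,0],0],[[0,0,-3],[0,0,0],0],[[0,0,0],[0,0,0],0]]}}

```text
clock: 4.92
eef_pos: [0.5373, 0.2104, 0.0986]
tool_rot: [0.96, 0.28, 0.0, -0.0]
ft_force: [-0.3, 0.4, -0.6]
grip_width: -0.0005
grasp_force: 0.0
```

Request:
{"name": "drive_tool", "arguments": {"increments": [[[-9,-3,0],[0,0,0],0],[[-9,-4,0],[0,0,0],0],[[-9,-5,0],[0,0,0],0],[[-9,-7,0],[0,0,0],0],[[-8,-9,0],[0,0,0],0],[[-6,-10,0],[0,0,0],0],[[0,0,0],[0,0,0],0]]}}

```text
clock: 5.5
eef_pos: [0.4869, 0.1713, 0.0996]
tool_rot: [0.96, 0.28, 0.001, 0.0]
ft_force: [-0.6, -0.4, -0.4]
grip_width: 0.0001
grasp_force: 0.1
```

```bash
python3 - <<'E'
from h import *
w=camera("wrist");cv2.imwrite("pics/w4.png",w["image"][:,:,::-1])
o=get_obs();print(o["eef_pos"],o["ft_force"])
E
```

```text
[0.48695214 0.17176709 0.09927804] [ 0.39703671  0.23619577 -0.17672852]
```

View pics/w4.png

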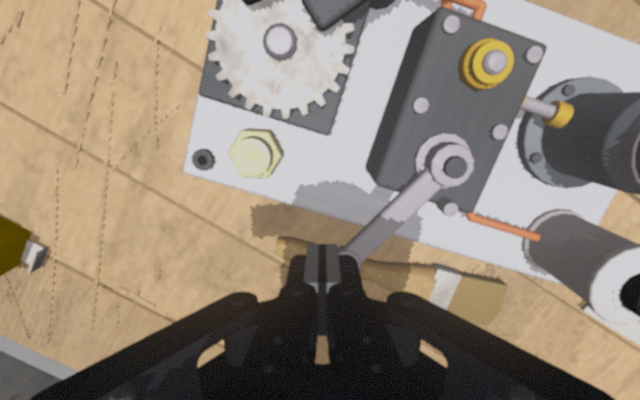

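Request:
{"name": "drive_tool", "arguments": {"increments": [[[-4,-10,-2],[0,0,0],0],[[-3,-11,0],[0,0,0],0],[[-1,-8,0],[0,0,0],0],[[0,-3,0],[0,0,0],0],[[0,0,0],[0,0,0],0]]}}

```text
clock: 5.97
eef_pos: [0.4781, 0.1397, 0.096]
tool_rot: [0.96, 0.28, -0.001, -0.0]
ft_force: [-0.3, 1.0, 1.2]
grip_width: -0.0004
grasp_force: 0.6
```

Request:
{"name": "drive_tool", "arguments": {"increments": [[[0,-2,0],[0,0,0],0],[[0,-2,0],[0,0,0],0],[[0,0,0],[0,0,0],0]]}}

```text
clock: 6.22
eef_pos: [0.4782, 0.1389, 0.0961]
tool_rot: [0.96, 0.281, -0.0, -0.003]
ft_force: [-1.0, 8.2, 0.9]
grip_width: -0.0002
grasp_force: 4.1
```

Request:
{"name": "drive_tool", "arguments": {"increments": [[[1,-2,0],[0,0,0],0],[[0,-2,0],[0,0,0],0],[[0,0,0],[0,0,0],0]]}}

```text
clock: 6.47
eef_pos: [0.4785, 0.1382, 0.0962]
tool_rot: [0.959, 0.283, 0.0, -0.007]
ft_force: [-2.7, 18.0, 1.1]
grip_width: 0.0002
grasp_force: 8.5
```

Request:
{"name": "drive_tool", "arguments": {"increments": [[[0,16,0],[0,0,0],0],[[0,4,20],[0,0,0],0],[[0,0,35],[0,0,0],0],[[0,0,35],[0,0,0],0],[[34,-22,0],[0,0,0],0],[[34,-22,0],[0,0,0],0],[[35,-25,0],[0,0,0],0],[[0,0,0],[0,0,0],0]]}}

```text
clock: 7.13
eef_pos: [0.5863, 0.0797, 0.1844]
tool_rot: [0.961, 0.278, -0.0, 0.002]
ft_force: [0.2, 0.3, -0.6]
grip_width: 0.0002
grasp_force: 0.0
```

```bash
python3 - <<'E'
from h import *
w=camera("wrist");s=camera("scene");d=camera("side");p=np.load("p.npy")
e=get_obs()["eef_pos"];print(e,get_obs()["joint_pos"].round(2),(U(p,.02,-.095,.138)-e)*1e3)
im=w["image"][:,:,::-1].copy()
for c,n in((w,"w"),(s,"s"),(d,"d")):
  print(n,"ind",proj(U(p,.03,0,.08),c).round(0),proj(U(p,.03,0,.098),c).round(0),"cap",proj(U(p,.02,-.095,.138),c).round(0))
  for x in silhouettes("pump_plunger",c)[:1]:
    ys,xs=np.nonzero(x["region"]); print(n,x["conf"],xs.mean(),ys.mean(),atz((xs.mean(),ys.mean()),c,.134))
a=s["image"][150:230,270:350,::-1]
im[0:1]=0
k=cv2.resize(a,(400,400),interpolation=cv2.INTER_CUBIC)
cv2.imwrite("pics/w5.png",cv2.resize(np.hstack([im[:, 200:],k]),(800,381)))
E
```

```text
[0.58086816 0.0834699  0.18476464] [ 0.14  0.44  0.17  1.3  -0.    2.72] [ 36.67673849 -28.15425468 -46.76463765]
w ind [248. 131.] [242. 133.] cap [382. 203.]
w 0.61 380.86501610988637 194.61861963710362 [0.62097815 0.05776341 0.134     ]
s ind [306. 184.] [306. 179.] cap [330. 159.]
s 0.7 326.9712230215827 163.44604316546761 [0.60283863 0.07383557 0.134     ]
d ind [289. 199.] [289. 194.] cap [292. 174.]
```

View pics/w5.png

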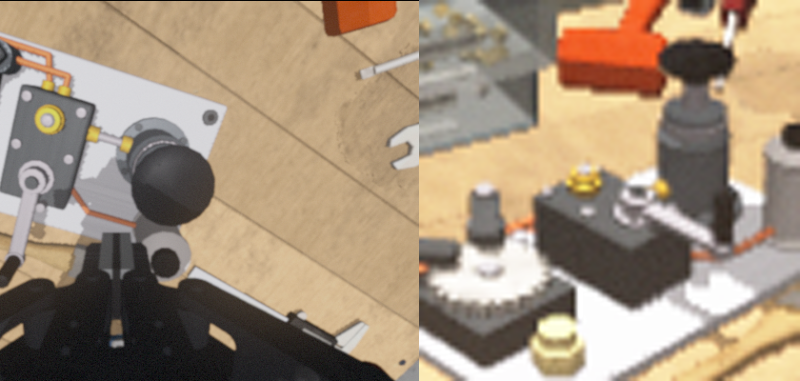

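Request:
{"name": "drive_tool", "arguments": {"increments": [[[19,-13,-15],[0,0,0],0],[[19,-13,-15],[0,0,0],0],[[0,0,-10],[0,0,0],0],[[0,0,-10],[0,0,0],0],[[0,0,0],[0,0,0],0]]}}

```text
clock: 7.85
eef_pos: [0.6195, 0.0583, 0.1355]
tool_rot: [0.96, 0.281, -0.0, 0.001]
ft_force: [1.3, -1.2, 3.3]
grip_width: 0.0003
grasp_force: 1.8
```

Request:
{"name": "drive_tool", "arguments": {"increments": [[[0,0,-8],[0,0,0],0],[[0,0,-8],[0,0,0],0],[[0,0,-4],[0,0,0],0],[[0,0,-3],[0,0,0],0],[[0,0,0],[0,0,0],0]]}}

```text
clock: 8.27
eef_pos: [0.6198, 0.0584, 0.1165]
tool_rot: [0.96, 0.281, 0.001, 0.001]
ft_force: [-2.2, -2.6, 9.7]
grip_width: 0.0001
grasp_force: 4.6
```

Request:
{"name": "drive_tool", "arguments": {"increments": [[[0,0,-4],[0,0,0],0],[[0,0,-3],[0,0,0],0],[[0,0,0],[0,0,0],0]]}}

```text
clock: 8.52
eef_pos: [0.62, 0.0584, 0.113]
tool_rot: [0.96, 0.281, 0.003, 0.001]
ft_force: [-7.7, -2.9, 24.2]
grip_width: 0.0001
grasp_force: 11.7
```

Request:
{"name": "drive_tool", "arguments": {"increments": [[[0,0,-3],[0,0,0],0],[[0,0,0],[0,0,0],0]]}}

```text
clock: 8.68
eef_pos: [0.6201, 0.0584, 0.1129]
tool_rot: [0.96, 0.281, 0.003, 0.001]
ft_force: [-13.0, -2.9, 35.6]
grip_width: 0.0001
grasp_force: 17.9
```

Request:
{"name": "drive_tool", "arguments": {"increments": [[[0,0,14],[0,0,0],0],[[0,0,14],[0,0,0],0],[[0,0,9],[0,0,0],0],[[0,0,0],[0,0,0],0],[[0,0,0],[0,0,0],0]]}}

```text
clock: 9.1
eef_pos: [0.6196, 0.0589, 0.1408]
tool_rot: [0.96, 0.281, 0.0, -0.0]
ft_force: [0.5, -0.6, -0.9]
grip_width: 0.0001
grasp_force: 0.0
```

Request:
{"name": "drive_tool", "arguments": {"increments": [[[0,0,-12],[0,0,0],0],[[0,0,-12],[0,0,0],0],[[0,0,-11],[0,0,0],0],[[0,0,0],[0,0,0],0],[[0,0,0],[0,0,0],0]]}}

```text
clock: 9.52
eef_pos: [0.6206, 0.0588, 0.1129]
tool_rot: [0.96, 0.281, 0.003, 0.0]
ft_force: [-12.3, -1.4, 37.4]
grip_width: 0.0001
grasp_force: 18.8
```

Request:
{"name": "drive_tool", "arguments": {"increments": [[[0,0,14],[0,0,0],0],[[0,0,14],[0,0,0],0],[[0,0,8],[0,0,0],0],[[0,0,0],[0,0,0],0],[[0,0,0],[0,0,0],0]]}}

```text
clock: 9.93
eef_pos: [0.6192, 0.0582, 0.14]
tool_rot: [0.96, 0.281, -0.001, -0.0]
ft_force: [0.7, -0.6, 0.4]
grip_width: 0.0002
grasp_force: 0.0
```

Request:
{"name": "drive_tool", "arguments": {"increments": [[[0,0,-12],[0,0,0],0],[[0,0,-12],[0,0,0],0],[[0,0,-12],[0,0,0],0],[[0,0,0],[0,0,0],0],[[0,0,0],[0,0,0],0]]}}

```text
clock: 10.35
eef_pos: [0.6202, 0.0583, 0.1128]
tool_rot: [0.96, 0.281, 0.003, 0.0]
ft_force: [-13.8, -0.6, 41.5]
grip_width: 0.0004
grasp_force: 20.4
```

Request:
{"name": "drive_tool", "arguments": {"increments": [[[0,0,14],[0,0,0],0],[[0,0,14],[0,0,0],0],[[0,0,10],[0,0,0],0],[[0,0,0],[0,0,0],0],[[0,0,0],[0,0,0],0]]}}

```text
clock: 10.77
eef_pos: [0.6193, 0.0581, 0.1418]
tool_rot: [0.96, 0.28, -0.001, -0.0]
ft_force: [-0.8, -0.7, -0.5]
grip_width: -0.0001
grasp_force: 0.0
```

Request:
{"name": "drive_tool", "arguments": {"increments": [[[0,0,-12],[0,0,0],0],[[0,0,-12],[0,0,0],0],[[0,0,-12],[0,0,0],0],[[0,0,0],[0,0,0],0],[[0,0,0],[0,0,0],0]]}}

```text
clock: 11.18
eef_pos: [0.6205, 0.0582, 0.1129]
tool_rot: [0.96, 0.28, 0.002, 0.0]
ft_force: [-10.3, -1.6, 33.8]
grip_width: -0.0001
grasp_force: 16.4
```

Request:
{"name": "drive_tool", "arguments": {"increments": [[[0,0,14],[0,0,0],0],[[0,0,14],[0,0,0],0],[[0,0,8],[0,0,0],0],[[0,0,0],[0,0,0],0],[[0,0,0],[0,0,0],0]]}}

```text
clock: 11.6
eef_pos: [0.6192, 0.058, 0.1416]
tool_rot: [0.96, 0.28, -0.001, -0.0]
ft_force: [-0.1, -0.8, -0.6]
grip_width: -0.0
grasp_force: 0.0
```

Request:
{"name": "drive_tool", "arguments": {"increments": [[[0,0,-12],[0,0,0],0],[[0,0,-12],[0,0,0],0],[[0,0,-12],[0,0,0],0],[[0,0,0],[0,0,0],0],[[0,0,0],[0,0,0],0]]}}

```text
clock: 12.02
eef_pos: [0.6204, 0.0582, 0.1129]
tool_rot: [0.96, 0.281, 0.002, 0.0]
ft_force: [-10.4, -0.9, 32.8]
grip_width: -0.0001
grasp_force: 16.3
```

Request:
{"name": "drive_tool", "arguments": {"increments": [[[0,0,14],[0,0,0],0],[[0,0,14],[0,0,0],0],[[0,0,8],[0,0,0],0],[[0,0,0],[0,0,0],0],[[0,0,0],[0,0,0],0]]}}

```text
clock: 12.43
eef_pos: [0.6191, 0.058, 0.1415]
tool_rot: [0.96, 0.28, -0.001, -0.0]
ft_force: [-0.4, -0.2, 0.2]
grip_width: 0.0002
grasp_force: 0.0
```

```bash
python3 - <<'E'
from h import *
w=camera("wrist");p=np.load("p.npy");cv2.imwrite("pics/wA.png",w["image"][:,:,::-1])
for z in(.08,.098):print(proj(U(p,.03,0,z),w).round(1))
E
```

```text
[177.3 162.7]
[164.1 168.4]
```

Request:
{"name": "drive_tool", "arguments": {"increments": [[[0,0,-12],[0,0,0],0],[[0,0,-12],[0,0,0],0],[[0,0,-12],[0,0,0],0],[[0,0,0],[0,0,0],0],[[0,0,0],[0,0,0],0]]}}

```text
clock: 12.9
eef_pos: [0.6201, 0.0582, 0.1129]
tool_rot: [0.96, 0.28, 0.002, 0.0]
ft_force: [-9.4, -1.3, 32.3]
grip_width: -0.0005
grasp_force: 16.0
```

Request:
{"name": "drive_tool", "arguments": {"increments": [[[0,0,14],[0,0,0],0],[[0,0,14],[0,0,0],0],[[0,0,8],[0,0,0],0],[[0,0,0],[0,0,0],0],[[0,0,0],[0,0,0],0]]}}

```text
clock: 13.32
eef_pos: [0.6192, 0.0581, 0.1417]
tool_rot: [0.96, 0.281, -0.001, -0.0]
ft_force: [0.3, 0.9, -0.5]
grip_width: -0.0001
grasp_force: 0.0
```

```bash
python3 - <<'E'
from h import *
w=camera("wrist");s=camera("scene");p=np.load("p.npy");b=w["image"][:,:,::-1];cv2.imwrite("pics/wB.png",b)
a=cv2.imread("pics/wA.png")
u=proj(U(p,.03,0,.09),w).astype(int);print(u)
x0=max(0,min(640-130,u[0]-65));y0=max(0,min(400-130,u[1]-65))
f=lambda i:cv2.resize(i[y0:y0+130,x0:x0+130],(260,260),interpolation=cv2.INTER_CUBIC)
c=cv2.resize(s["image"][150:230,270:350,::-1],(260,260),interpolation=cv2.INTER_CUBIC)
cv2.imwrite("pics/cmp.png",np.hstack([f(a),f(b),c])); print(cv2.absdiff(f(a),f(b)).mean())
E
```

```text
[170 165]
2.4651577909270217
```

View pics/cmp.png

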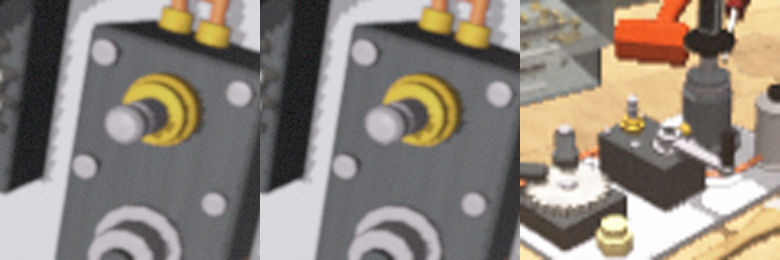

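Request:
{"name": "drive_tool", "arguments": {"increments": [[[0,0,20],[0,0,0],0],[[0,0,30],[0,0,0],0],[[-10,0,35],[0,0,0],0],[[-30,0,25],[0,0,0],0],[[-30,0,20],[0,0,0],0],[[0,0,0],[0,0,0],0],[[0,0,0],[0,0,0],0]]}}

```text
clock: 14.0
eef_pos: [0.5495, 0.0582, 0.2741]
tool_rot: [0.96, 0.281, 0.001, 0.0]
ft_force: [-0.1, 1.1, -0.2]
grip_width: -0.0002
grasp_force: 0.0
```

```bash
python3 - <<'E'
from h import *
w=camera("wrist");p=np.load("p.npy");im=w["image"][:,:,::-1].copy()
print(get_obs()["eef_pos"],proj(U(p,.03,0,.098),w),proj(U(p,.03,0,.08),w),[(a,proj(U(p,-.02-.075*np.cos(a),.075*np.sin(a),.11),w).round(0)) for a in(0,.1,.2)])
cv2.imwrite("pics/wC.png",im)
E
```

```text
[0.54974981 0.05815866 0.27260709] [264.64172755  75.36841841] [267.74411653  76.80091056] [(0, array([230., 208.])), (0.1, array([222., 205.])), (0.2, array([215., 202.]))]
```

View pics/wC.png

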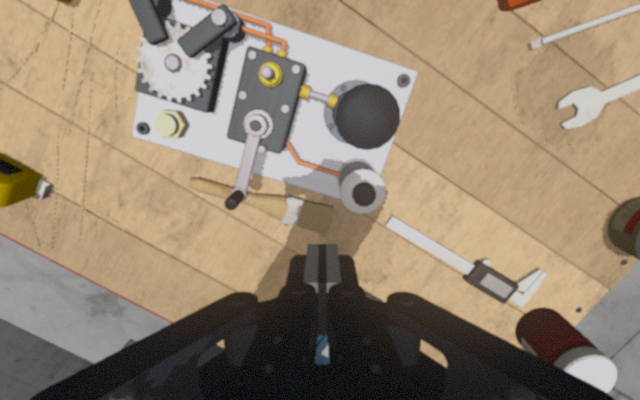

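```bash
python3 -c "
from workcell import *
print(job_done())"
```

```text
the job is handed in; nothing more can be done
None
```

The job is handed in: the lever is shut against its stop, the indicator pin is fully out (the sixth full stroke lifted it no higher than the fifth), the cap is up, and the arm has backed clear.

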